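# Turn the welded tube on end in the slide-jaw vise

## Robot

A 7-joint arm with a two-finger parallel gripper is mounted at the origin on the work surface. World frame = base frame: x ahead of the robot, y to its left, z up, the work surface at z = 0. Lengths are in m, angles in rad, forces in N, time in s.
With the tool pointing down it reaches from about 0.4 to 0.875 m from the base axis. Payload 19.3 kg.
Tool frame: the origin (TCP) lies between the finger pads; the fingertips stand 17 mm ahead of it and the grasp point (between the pads) lies 2 mm behind it; z points along the fingers, y is the line along which they close (so a half turn about z gives the same grasp; the last joint's range is limited). The gripper opens to 85 mm and grips with 20 to 120 N. Pads are 22 mm wide; open, the fingers measure 114 mm over their backs; the gripper's body (76 mm by 85 mm) begins 54 mm behind the grasp point. The pads swing forward as they close: fully open they stand 13 mm farther back than shut.
Start: joints at [1.125, 0.521, -0.036, 1.599, 0.021, 1.021, -0.113], TCP at [0.229, -0.581, 0.248] pointing down, gripper open.
Joint ranges: [-2.91, 2.91], [-0.3, 2.13], [-1.5, 1.42], [0.17, 2.43], [-1.26, 4.41], [0.16, 1.93], [-2.52, 2.52]. Speed limits (rad/s): [1.89, 1.89, 2.39, 2.39, 3.01, 3.01, 3.01].

## Interface

Orientations are given as [roll, pitch, yaw] about the fixed x, y, z axes, in that order (R = Rz(yaw) Ry(pitch) Rx(roll)).
In Python, from workcell import bot gives the robot as it stands.
- The arm moves only by the shell command python3 -m inch 'ROWS' [FORCE]. ROWS is JSON, a list of rows, each a list of 7 numbers: the shift along the tool's x, y, z in units of 200 mm (1.0 is 200 mm), then the turn, a rotation vector about the tool's x, y, z in units of 90 degrees (1.0 is 90 degrees), then the opening, from 0 (shut) to 1 (fully open). In form: [[x, y, z, rx, ry, rz, grip], ...]. A call has 1 to 20 rows; each row is the pose to reach, as a shift and turn from the pose commanded when the call began, along the tool's axes at that moment; what a row does not reach only later rows make up. A row lasts 1/8 s, in which the tool goes at most 62.5 mm and 10.7 degrees, less where a joint would pass 70% of its speed; a pose out of reach is approached as far as the arm can. A call with a number of a shift or a turn outside -1 to 1 is refused whole. A call with a gripper value outside its range is refused whole. The fingers move at their own pace and stop on an object; FORCE is the grip in N (left out, the last holds). Time passes only in rows, so rows that repeat a pose let the fingers close. It gives the time, the measured TCP pose, the force, the opening and the grip force at its end, in the units of the state.
- bot.observe(): the state, without advancing time (a new reading comes with each control period).
- bot.grab_frame(name): name is "side" or "top" or "wrist"; returns a dict with "img" (400x640x3 uint8, red, green, blue), "z_map" (400x640 float32, m along the optical axis (not along the pixel's ray), 0 where there is no reading), "vfov" (degrees; the focal length in pixels is half the picture's height over the tangent of half this angle, whatever the lens; pixels are square), "cx", "cy" (the principal point, pixels), "distortion" ([k1, k2, p1, p2, k3] as OpenCV has them; the pictures are not rectified), "rvec" (rotation vector, rad) and "tvec" (3), from world to camera coordinates, as OpenCV has them. Camera axes: x right, y down, z forward; pixel columns grow to the right and rows downward; lengths in m; the calibration is good to about 2 mm. A picture is of the moment at which its call begins.
- bot.job_done(): hands the job in; it is judged then, once.
The state is a dict: "clock": time; "qpos": joint angles; "qd": joint speeds; "joint_efforts": joint torques, N m; "position": TCP position; "tool_rot": TCP orientation; "force": force on the tool from outside, world axes, zero at the start; "moment": the same for the moment, N m; "grip_width": finger opening in m; "finger_force": force on a finger pad.
Only numpy, scipy, OpenCV 4.12 (cv2) and the standard library are available. Lean on these libraries where they do the work, as an engineer would, in place of code of your own. Each camera call takes 0.05 s, during which the arm holds its last target. There are 200 camera calls.

## Task

The capped steel tube lies in the blue slide-jaw vise with its weld to the side; I need the weld on top to grind it. Open the vise by its red handle, turn the tube up on its open end between the jaws so that the welded cap faces up, then push the jaw firmly shut on it and let go, leaving the other things on the bench where they are.

Things in the scene. Friction and masses are not known exactly. Their poses are not given: they have to be found in the camera images.
- vise: Blue bench vise, fixed. Origin on the bench below the middle of the fixed jaw's face. Jaws close along its x: fixed jaw x 0 to 39 mm, sliding jaw's face at x = -(jaw), nearer the robot; y runs along the jaws, z up. Slot floor 40 mm above the bench; jaws 90 mm wide (y +-45), 25 mm deep, tops 65 mm above the bench. Base x -175 to 40 mm, flange 14 mm thick to y +-68 mm.
- jaw (a joint): The sliding jaw: its value is the clear gap between the two jaw faces in m (0 shut, 0.070 wide open). It slides with about 4 N of friction and stays where it is left. The jaw is 30 mm thick along x, with a low slide (15 mm above the slot floor) reaching 90 mm behind its face.
- jaw_handle (a point): Grip point of the red upright handle of the sliding jaw: a flat blade 14 mm thick (along the vise's x), 40 mm wide (along y), from 70 to 115 mm above the bench. The point is on its middle, 100 mm above the bench and 70 mm behind the sliding jaw's face. Its axes are those of the vise.
- tube: Dark rectangular steel tube, one end with a bright cap and copper-coloured weld bead, other end open (black). 110 mm long (own y, +y to the weld), 40 wide (x, between the jaws), 60 high as it lies (z); 0.4 to 0.75 kg. Origin: its centre. Starts lying on the slot floor, weld towards the vise's +y, 35 mm proud of the jaws. Standing on the slot floor, its origin is 95 mm above the bench.
- tube_weld (a point): Centre of the tube's welded cap face, 55 mm along the tube's +y from its origin.
- tape: Bystander: blue roll of tape lying flat, 104 mm across, 24 mm high. Origin: centre of its underside.
- jar: Bystander: white plastic jar, 64 mm across, 85 mm high. Origin: centre of its underside.
- grinder: Bystander: black angle grinder with red collar lying on the bench, about 260 mm long, 66 mm high. Origin: on the bench under its middle.

How it is judged:
By the outcome, as a careful person would: the job done as asked, in the order asked, and still so for the second after the job is handed in, with the robot touching nothing.
It also fails if it takes over 67 s, if anything falls off the work surface, if the arm or the gripper's body presses on something with over 40 N, if the wrist force passes 120 N, or if a joint passes its speed limit or range.

## Working session

There is one attempt and no reset: what is moved stays moved. The work goes in short steps, Python scripts to look and compute and a shell command to move; the robot and the scene stay as the last step left them, time stands still between calls to the robot, and variables do not carry over. Pictures are saved under pics/ and viewed, at most 10 in all, crops included, and the job is handed in when it is done.

```bash
mkdir -p pics; ls; cat > h.py <<'E'
import numpy as np, cv2
from scipy.spatial.transform import Rotation as R
from workcell import bot
def cam(n):
    f=bot.grab_frame(n); h=f["img"].shape[0]
    F=h/2/np.tan(np.radians(f["vfov"])/2)
    f["K"]=np.array([[F,0,f["cx"]],[0,F,f["cy"]],[0,0,1]]); f["R"]=R.from_rotvec(np.ravel(f["rvec"])).as_matrix(); f["t"]=np.ravel(f["tvec"]); f["d"]=np.array(f["distortion"],float)
    return f
def rays(f,uv):
    p=cv2.undistortPoints(np.array(uv,float).reshape(-1,1,2),f["K"],f["d"]).reshape(-1,2)
    return np.c_[p,np.ones(len(p))]
def onplane(f,uv,z):
    d=rays(f,uv)@f["R"]; o=-f["R"].T@f["t"]
    return o+d*((z-o[2])/d[:,2])[:,None]
def cloud(f):
    v,u=np.mgrid[0:400,0:640]; uv=np.c_[u.ravel(),v.ravel()]
    P=(rays(f,uv)*f["z_map"].reshape(-1,1)-f["t"])@f["R"]
    P[f["z_map"].ravel()==0]=np.nan
    return P.reshape(400,640,3)
def save(f,n): cv2.imwrite("pics/"+n,cv2.cvtColor(f["img"],cv2.COLOR_RGB2BGR))
E
python3 - <<'E'
from h import *
for n in("top","side"):
    f=cam(n); save(f,n+"0.png"); print(n,-f["R"].T@f["t"])
s=bot.observe(); print({k:np.round(s[k],3) for k in s})
E
```

```text
pics
top [0.42839059 0.07189707 1.24777586]
side [0.10142488 0.74321776 0.94732441]
{'clock': np.float64(0.1), 'qpos': array([ 1.125,  0.522, -0.036,  1.6  ,  0.021,  1.021, -0.113]), 'qd': array([-0.001, -0.002,  0.001, -0.003, -0.002,  0.   ,  0.001]), 'joint_efforts': array([ 3.0000e-03, -9.2850e+01,  1.9840e+00, -3.7054e+01,  1.8000e-02,
        5.0000e-03, -0.0000e+00]), 'position': array([ 0.229, -0.581,  0.248]), 'tool_rot': array([-3.141,  0.   ,  0.376]), 'force': array([ 0.165,  0.259, -0.143]), 'moment': array([-0.021, -0.016, -0.015]), 'finger_force': np.float64(0.0), 'grip_width': np.float64(0.085)}
```

View pics/top0.png

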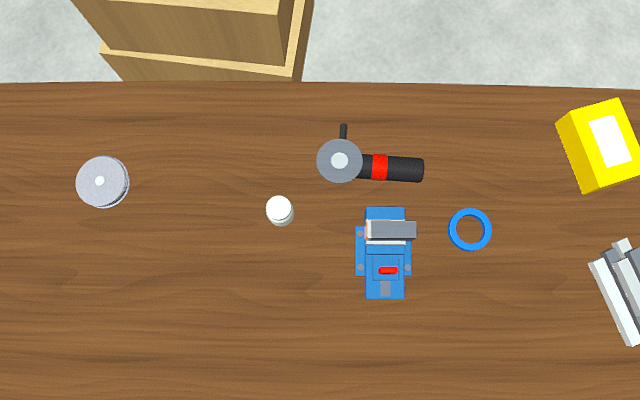

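View pics/side0.png

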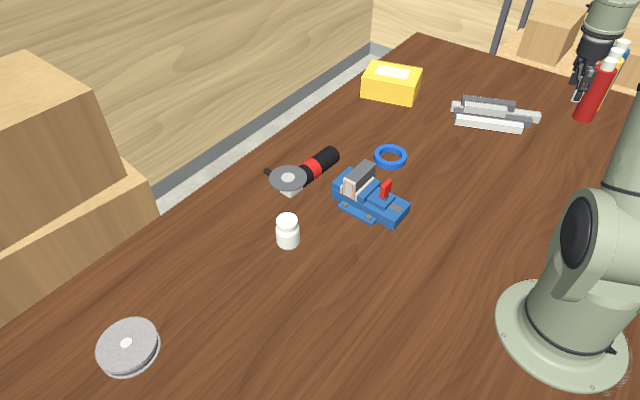

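The top view shows the vise around (385,255) with its red handle at (388,270). The tube is at (392,231), weld to the left at about (368,228). The jar is at (280,210), the tape at (470,230) and the grinder at (370,165).

```bash
cat >> h.py <<'E'
def masks(f):
    h=cv2.cvtColor(f["img"],cv2.COLOR_RGB2HSV); H,S,V=[h[...,i].astype(int) for i in range(3)]
    return dict(red=((H<8)|(H>172))&(S>170)&(V>90), blue=(H>98)&(H<118)&(S>120), grey=(S<60)&(V>30))
def rect(P):
    (c,(w,h),a)=cv2.minAreaRect((P[:,:2]*1000).astype(np.float32)); return np.round(c,1),np.round((w,h),1),round(a,1)
E
python3 - <<'E'
from h import *
for n in("top","side"):
    f=cam(n); C=cloud(f); m=masks(f); X,Y,Z=C[...,0],C[...,1],C[...,2]
    # work region around vise
    roi=np.zeros((400,640),bool)
    if n=="top": roi[200:302,350:422]=1
    else: roi[155:230,325:412]=1
    for name,k in dict(redtop=m["red"]&(Z>.108),redall=m["red"]&(Z>.06),tubetop=m["grey"]&(Z>.093)&(Z<.108),jawtop=m["blue"]&(abs(Z-.065)<.006),flange=m["blue"]&(Z<.03)&(Z>.008),blueall=m["blue"]).items():
        P=C[roi&k]; P=P[~np.isnan(P[:,0])]
        if len(P)>5: print(n,name,len(P),rect(P),np.round(np.median(P,0),3),np.round(P.min(0),3),np.round(P.max(0),3))
f=cam("top"); im=cv2.resize(f["img"][195:305,340:430],None,fx=6,fy=5,interpolation=cv2.INTER_CUBIC)
cv2.imwrite("pics/topc.png",im[...,::-1])
E
```

```text
top redtop 110 (array([505.2, -73.2]), array([13.1, 38. ]), 0.9) [ 0.505 -0.072  0.115] [ 0.499 -0.092  0.109] [ 0.512 -0.054  0.12 ]
top redall 118 (array([505.2, -73.2]), array([13.1, 38. ]), 0.9) [ 0.505 -0.071  0.115] [ 0.499 -0.092  0.09 ] [ 0.512 -0.054  0.12 ]
top tubetop 850 (array([598. , -82.1]), array([ 40.7, 108.6]), 0.1) [ 0.597 -0.082  0.1  ] [ 0.577 -0.136  0.093] [ 0.618 -0.028  0.108]
top jawtop 836 (array([570.7, -73.5]), array([169.8,  89.1]), 0.3) [ 0.629 -0.073  0.065] [ 0.486 -0.118  0.059] [ 0.656 -0.029  0.071]
top flange 609 (array([545.6, -73.4]), array([193.7, 132.4]), 1.2) [ 0.548 -0.025  0.014] [ 0.448 -0.14   0.008] [ 0.642 -0.006  0.029]
top blueall 2875 (array([550.5, -74.1]), array([210.3, 135.8]), 0.4) [ 0.536 -0.063  0.043] [ 0.445 -0.142 -0.003] [ 0.656 -0.006  0.076]
side redtop 54 (array([505.3, -69.3]), array([13.7, 37.6]), 1.4) [ 0.505 -0.069  0.113] [ 0.498 -0.088  0.109] [ 0.512 -0.05   0.117]
side redall 150 (array([505.3, -69. ]), array([13.8, 38.8]), 0.7) [ 0.503 -0.063  0.101] [ 0.498 -0.088  0.071] [ 0.512 -0.05   0.117]
side tubetop 385 (array([597.3, -82.1]), array([ 41.6, 113.4]), 1.0) [ 0.597 -0.079  0.098] [ 0.577 -0.139  0.093] [ 0.619 -0.025  0.104]
side jawtop 301 (array([601.2, -68.8]), array([111.9,  88.6]), 1.1) [ 0.564 -0.062  0.063] [ 0.546 -0.114  0.059] [ 0.657 -0.024  0.069]
side flange 822 (array([ 547.8, -155.9]), array([307.1, 210.1]), 89.6) [ 0.566 -0.028  0.017] [ 0.444 -0.31   0.008] [ 0.654 -0.002  0.03 ]
side blueall 2251 (array([ 549.4, -158.6]), array([312.3, 213.5]), 89.6) [ 0.544 -0.042  0.035] [ 0.444 -0.315 -0.002] [ 0.657 -0.002  0.069]
```

View pics/topc.png

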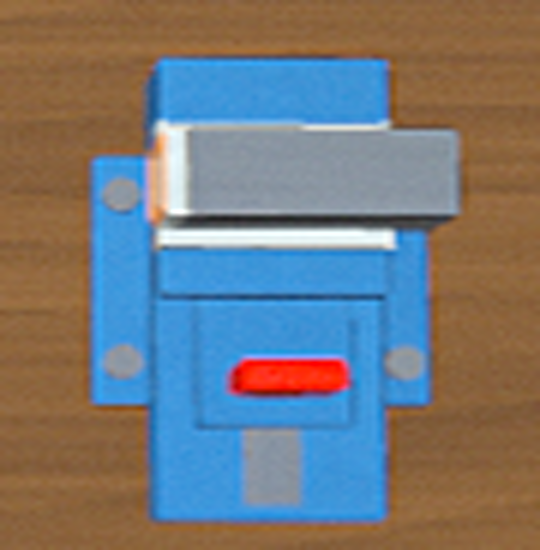

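```bash
cat >> h.py <<'E'
def go(p,T=0,yaw=90):
    """row from the present pose to world position p, tool down turned to yaw then tilted by T deg about world x"""
    s=bot.observe(); A=R.from_euler("xyz",s["tool_rot"]); B=R.from_euler("x",T,degrees=True)*R.from_euler("xyz",[180,0,yaw],degrees=True)
    d=A.inv().apply(np.array(p)-s["position"])/.2; r=(A.inv()*B).as_rotvec()/(np.pi/2)
    n=max(np.linalg.norm(d)*.2/.0625,np.linalg.norm(r)*90/10.7)
    print("row",np.round(d,3),np.round(r,3),"rows>=",round(n,1),"t",s["clock"],"q",np.round(s["qpos"],2),"F",np.round(s["force"],1))
E
python3 -c "
from h import *
go([.505,-.0715,.25])"
```

```text
row [ 2.218 -1.865 -0.009] [-0.    -0.    -0.761] rows>= 9.3 t 0.25 q [ 1.12  0.52 -0.04  1.6   0.02  1.02 -0.11] F [0.3 0.1 0.7]
```

```bash
python3 -m inch '[[0.33,-0.28,0,0,0,-0.12,1],[0.66,-0.56,0,0,0,-0.24,1],[1,-0.84,0,0,0,-0.36,1],[1,-0.84,0,0,0,-0.36,1],[1,-0.84,0,0,0,-0.36,1],[1,-0.84,0,0,0,-0.36,1]]'; python3 -c "
from h import *
go([.505,-.0715,.25])"
```

```text
clock: 1.0
position: [0.354, -0.3516, 0.2484]
tool_rot: [3.141, 0.0, 0.942]
force: [0.2, -0.5, -0.4]
grip_width: 0.0851
finger_force: 0.0
row [ 1.577 -0.212 -0.008] [ 0.   0.  -0.4] rows>= 5.1 t 1.0 q [ 0.86  0.33 -0.25  1.92  0.1   0.91 -0.06] F [ 0.2 -0.5 -0.4]
```

```bash
python3 -m inch '[[0.4,-0.05,0,0,0,-0.1,1],[0.79,-0.1,0,0,0,-0.2,1],[0.79,-0.1,0,0,0,-0.2,1],[0.79,-0.1,0,0,0,-0.2,1],[0.79,-0.1,0,0,0,-0.2,1]]'; python3 -c "
from h import *
go([.505,-.0715,.25])"
```

```text
clock: 1.62
position: [0.43, -0.2139, 0.2481]
tool_rot: [-3.141, 0.0, 1.253]
force: [0.5, 0.1, 0.0]
grip_width: 0.0853
finger_force: 0.0
row [ 0.794  0.134 -0.01 ] [-0.     0.    -0.202] rows>= 2.6 t 1.625 q [ 0.64  0.31 -0.38  1.96  0.15  0.9  -0.13] F [0.5 0.1 0. ]
```

```bash
python3 -m inch '[[0.79,0.13,0,0,0,-0.2,1],[0.79,0.13,0,0,0,-0.2,1],[0.79,0.13,0,0,0,-0.2,1],[0.79,0.13,0,0,0,-0.2,1],[0.79,0.13,0,0,0,-0.2,1]]'; python3 -c "
from h import *
go([.505,-.0715,.25],60)"; python3 -m inch '[[0,0,0,0,0.66,0,1],[0,0,0,0,0.66,0,1],[0,0,0,0,0.66,0,1],[0,0,0,0,0.66,0,1],[0,0,0,0,0.66,0,1],[0,0,0,0,0.66,0,1],[0,0,0,0,0.66,0,1],[0,0,0,0,0.66,0,1]]';python3 -c "
from h import *
go([.505,-.0715,.25],60)"
```

```text
clock: 2.25
position: [0.5039, -0.072, 0.248]
tool_rot: [-3.141, 0.001, 1.567]
force: [0.4, -1.0, -0.3]
grip_width: 0.0855
finger_force: 0.0
row [ 0.003  0.005 -0.01 ] [ 0.001  0.667 -0.002] rows>= 5.6 t 2.25 q [ 0.41  0.37 -0.49  1.88  0.22  0.94 -0.19] F [ 0.4 -1.  -0.3]
clock: 3.25
position: [0.5043, -0.0704, 0.2486]
tool_rot: [3.14, -1.034, 1.57]
force: [0.2, -0.2, 0.9]
grip_width: 0.0854
finger_force: 0.0
row [ 0.003  0.003 -0.008] [ 0.001  0.009 -0.   ] rows>= 0.1 t 3.25 q [ 1.    0.8  -0.77  1.73 -0.48  1.19  0.57] F [ 0.2 -0.2  0.9]
```

```bash
python3 -m inch '[[0,0,0,0,-0.66,0,1],[0,0,0,0,-0.66,0,1],[0,0,0,0,-0.66,0,1],[0,0,0,0,-0.66,0,1],[0,0,0,0,-0.66,0,1],[0,0,0,0,-0.66,0,1],[0,0,0,0,-0.66,0,1]]'; python3 -c "
from h import *
go([.505,-.0715,.098])"
```

```text
clock: 4.12
position: [0.5048, -0.0677, 0.2503]
tool_rot: [3.138, 0.002, 1.575]
force: [-1.1, -0.4, 0.5]
grip_width: 0.0852
finger_force: 0.0
row [-0.018 -0.002  0.761] [0.003 0.001 0.003] rows>= 2.4 t 4.125 q [ 0.38  0.36 -0.46  1.88  0.2   0.94 -0.17] F [-1.1 -0.4  0.5]
```

Descend, then close on the handle.

```bash
python3 -m inch '[[-0.01,0,0.25,0,0,0,1],[-0.01,0,0.5,0,0,0,1],[-0.01,0,0.65,0,0,0,1],[-0.01,0,0.76,0,0,0,1],[-0.01,0,0.76,0,0,0,1],[-0.01,0,0.76,0,0,0,1],[-0.01,0,0.76,0,0,0,0],[-0.01,0,0.76,0,0,0,0],[-0.01,0,0.76,0,0,0,0],[-0.01,0,0.76,0,0,0,0],[-0.01,0,0.76,0,0,0,0],[-0.01,0,0.76,0,0,0,0]]' 80; python3 -c "
from h import *
go([.478,-.0715,.098])"
```

```text
clock: 5.62
position: [0.5049, -0.0721, 0.0967]
tool_rot: [3.14, 0.0, 1.57]
force: [0.7, 0.0, 6.8]
grip_width: 0.0126
finger_force: 78.2
row [ 0.003 -0.135 -0.007] [ 0.001  0.    -0.001] rows>= 0.4 t 5.625 q [ 0.3   0.59 -0.37  2.01  0.36  0.61 -0.31] F [0.7 0.  6.8]
```

```bash
python3 -m inch '[[0,-0.02,0,0,0,0,0],[0,-0.04,0,0,0,0,0],[0,-0.06,0,0,0,0,0],[0,-0.08,0,0,0,0,0],[0,-0.1,0,0,0,0,0],[0,-0.12,0,0,0,0,0],[0,-0.13,0,0,0,0,0],[0,-0.13,0,0,0,0,0],[0,-0.13,0,0,0,0,0]]'; python3 -c "
from h import *
f=cam('top');save(f,'open.png');C=cloud(f);m=masks(f);print(rect(C[m['red']&(C[...,2]>.108)&(C[...,0]<.53)]), rect(C[m['grey']&(abs(C[...,2]-.1)<.007)&(abs(C[...,1]+.08)<.1)&(C[...,0]>.56)]))
go([.478,-.0715,.098])"
```

```text
clock: 6.75
position: [0.4795, -0.0721, 0.0967]
tool_rot: [3.139, 0.0, 1.57]
force: [8.8, -1.2, 2.7]
grip_width: 0.0129
finger_force: 79.9
(array([0., 0.]), array([0., 0.]), 0.0) (array([597.8, -83. ]), array([107.1,  40.8]), 89.6)
row [ 0.003 -0.008 -0.006] [ 0.002 -0.    -0.001] rows>= 0.0 t 6.8 q [ 0.31  0.56 -0.37  2.07  0.36  0.57 -0.32] F [ 7.6 -2.   0.7]
```

```bash
python3 -m inch '[[0,0,0,0,0,0,1],[0,0,0,0,0,0,1],[0,0,0,0,0,0,1],[0,0,0,0,0,0,1],[0,0,-0.15,0,0,0,1],[0,0,-0.4,0,0,0,1],[0,0,-0.5,0,0,0,1],[0,0,-0.5,0,0,0,1],[0,0,-0.5,0,0,0,1]]' 100; python3 -c "
from h import *
f=cam('top');C=cloud(f);m=masks(f);print(rect(C[m['red']&(C[...,2]>.08)&(C[...,0]<.53)&(abs(C[...,1]+.08)<.1)]))
go([.598,-.030,.165],-30)"
```

```text
clock: 7.92
position: [0.478, -0.0721, 0.1956]
tool_rot: [-3.141, -0.0, 1.569]
force: [-0.5, -0.5, 0.0]
grip_width: 0.0854
finger_force: 0.0
(array([0., 0.]), array([0., 0.]), 0.0)
row [0.211 0.601 0.151] [-0.001 -0.333 -0.   ] rows>= 2.8 t 7.975 q [ 0.39  0.4  -0.46  2.    0.24  0.79 -0.21] F [ 0.1  0.1 -1.2]
```

```bash
python3 -m inch '[[0.1,0.3,0,0,-0.11,0,1],[0.21,0.6,0.05,0,-0.22,0,1],[0.21,0.6,0.15,0,-0.33,0,1],[0.21,0.6,0.15,0,-0.33,0,1],[0.21,0.6,0.15,0,-0.33,0,1],[0.21,0.6,0.15,0,-0.33,0,1]]'; python3 -c "
from h import *
for n in ('top','side'):
  f=cam(n);C=cloud(f);m=masks(f);P=C[m['red']&(C[...,2]>.08)&(C[...,0]<.52)&(C[...,0]>.44)&(abs(C[...,1]+.08)<.1)];print(len(P), rect(P) if len(P) else 0)
save(f,'s2.png')
go([.598,-.072,.087],-30)"
```

```text
clock: 8.72
position: [0.5981, -0.0312, 0.1663]
tool_rot: [-3.141, 0.517, 1.568]
force: [-0.7, -0.1, 0.1]
grip_width: 0.0852
finger_force: 0.0
77 (array([477.9, -78.1]), array([11. , 27.2]), 0.6)
127 (array([478.3, -69. ]), array([13.7, 41.7]), 0.9)
row [ 0.022 -0.001  0.447] [-0.001 -0.004 -0.002] rows>= 1.4 t 8.825 q [-0.15  0.65 -0.21  1.73  0.71  1.09 -0.78] F [-0.7  0.5  0.1]
```

View pics/s2.png

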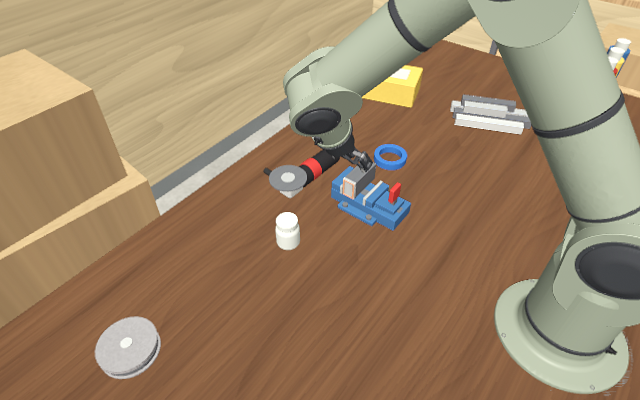

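The view shows the vise open, with the handle at (395,190). The gripper hangs tilted over the tube at (358,165).

```bash
python3 -m inch '[[0.02,0,0.15,0,0,0,1],[0.02,0,0.28,0,0,0,1],[0.02,0,0.37,0,0,0,1],[0.02,0,0.42,0,0,0,1],[0.02,0,0.44,0,0,0,1],[0.02,0,0.44,0,0,0,1]]'; python3 -c "
from h import *
go([.598,-.072,.087],-30)"
```

```text
clock: 9.57
position: [0.5985, -0.0701, 0.0882]
tool_rot: [3.141, 0.518, 1.569]
force: [-0.2, -0.2, 0.4]
grip_width: 0.0852
finger_force: 0.0
row [-0.005 -0.003  0.01 ] [-0.    -0.004 -0.001] rows>= 0.0 t 9.575 q [-0.12  0.76 -0.17  1.78  0.8   0.94 -0.85] F [-0.2 -0.2  0.4]
```

```bash
python3 -m inch '[[0,0,0,0,0,0,0],[0,0,0,0,0,0,0],[0,0,0,0,0,0,0],[0,0,0,0,0,0,0],[0,0,0,0,0,0,0],[0,0,0,0,0,0,0]]' 110; python3 -c "
from h import *
go([.590,-.072,.26],-30)"
```

```text
clock: 10.32
position: [0.5987, -0.07, 0.0885]
tool_rot: [3.141, 0.518, 1.57]
force: [-1.4, 2.4, 7.6]
grip_width: 0.0384
finger_force: 111.4
row [-0.434 -0.043 -0.74 ] [ 0.    -0.003 -0.001] rows>= 2.7 t 10.325 q [-0.12  0.76 -0.17  1.78  0.8   0.94 -0.85] F [-1.4  2.4  7.6]
```

```bash
python3 -m inch '[[-0.05,-0.01,-0.08,0,0,0,0],[-0.12,-0.025,-0.2,0,0,0,0],[-0.22,-0.04,-0.38,0,0,0,0],[-0.34,-0.04,-0.58,0,0,0,0],[-0.43,-0.04,-0.74,0,0,0,0],[-0.43,-0.04,-0.74,0,0,0,0],[-0.43,-0.04,-0.74,0,0,0,0]]'; python3 -c "
from h import *
go([.590,-.085,.26],60)"
```

```text
clock: 11.2
position: [0.5896, -0.0717, 0.2582]
tool_rot: [-3.14, 0.518, 1.57]
force: [-0.7, -0.0, -7.1]
grip_width: 0.0382
finger_force: 112.4
row [-0.062  0.002  0.025] [-0.001  0.997 -0.001] rows>= 8.4 t 11.2 q [-0.08  0.52 -0.22  1.7   0.66  1.19 -0.62] F [-0.7 -0.  -7.1]
```

```bash
python3 -m inch '[[-0.06,0,0.02,0,0.1,0,0],[-0.06,0,0.02,0,0.2,0,0],[-0.06,0,0.02,0,0.3,0,0],[-0.06,0,0.02,0,0.4,0,0],[-0.06,0,0.02,0,0.5,0,0],[-0.06,0,0.02,0,0.6,0,0],[-0.06,0,0.02,0,0.7,0,0],[-0.06,0,0.02,0,0.8,0,0],[-0.06,0,0.02,0,0.9,0,0],[-0.06,0,0.02,0,1,0,0],[-0.06,0,0.02,0,1,0,0],[-0.06,0,0.02,0,1,0,0],[-0.06,0,0.02,0,1,0,0]]'; python3 -c "
from h import *
f=cam('side');save(f,'s3.png');C=cloud(f)
cv2.imwrite('pics/s3c.png',cv2.resize(f['img'][60:240,250:450],None,fx=3,fy=3)[...,::-1])
go([.590,-.085,.26],60)"
```

```text
clock: 12.82
position: [0.5905, -0.0831, 0.2625]
tool_rot: [3.139, -1.049, 1.574]
force: [0.4, 0.6, -7.2]
grip_width: 0.0383
finger_force: 112.3
row [-0.015 -0.003 -0.002] [ 0.    -0.001  0.001] rows>= 0.0 t 12.875 q [ 0.87  0.87 -0.71  1.5  -0.49  1.3   0.5 ] F [-0.   0.3 -6.3]
```

View pics/s3c.png

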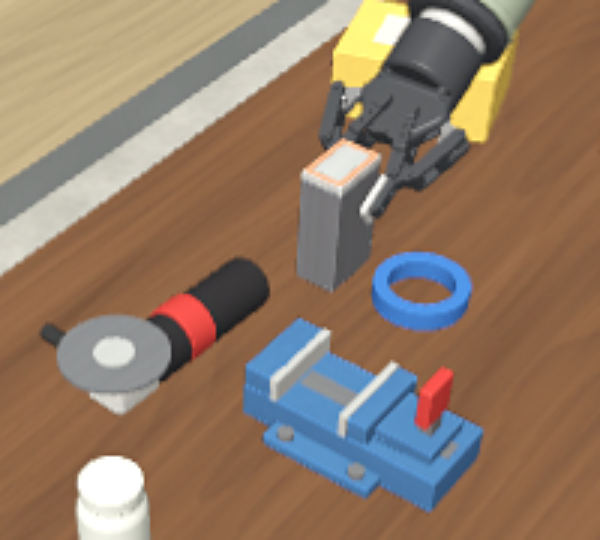

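The tube is held upright, with the weld cap on top at crop (340,165), above the open vise at (340,380). I'll measure its top face and sides.

```bash
cat > m.py <<'E'
from h import *
def tube(zlo,zhi):
  for n in("top","side"):
    f=cam(n); C=cloud(f); Q=C.reshape(-1,3); rgb=f["img"].reshape(-1,3).astype(int)
    k=(abs(Q[:,0]-.595)<.045)&(abs(Q[:,1]+.07)<.06)&(Q[:,2]>zlo)&(Q[:,2]<zhi)
    P=Q[k]; S=rgb[k]
    top=P[(P[:,2]>np.nanpercentile(P[:,2],99)-.006)&(S.min(1)>130)]
    if len(top)>15:
        A=np.c_[top[:,:2],np.ones(len(top))]; c=np.linalg.lstsq(A,top[:,2],rcond=None)[0]
        print(n,"cap",len(top),rect(top),np.round(np.median(top,0),4),"slopes deg",np.round(np.degrees(c[:2]),1))
    if n=="side":
        print("lowest",np.nanmin(P[:,2]),"x",np.nanpercentile(P[:,0],[1,99]),"y",np.nanpercentile(P[:,1],[1,99]))
E
python3 -c "
from m import *
tube(.15,.34); go([.590,-.085,.26],60)"
```

```text
top cap 347 (array([589.4, -63.8]), array([56.3, 39.9]), 89.8) [ 0.59   -0.0654  0.3048] slopes deg [ 0.1 -0.4]
side cap 205 (array([589.4, -62. ]), array([40.2, 59.2]), 1.7) [ 0.5889 -0.0628  0.3023] slopes deg [0.  0.1]
lowest 0.19093510507873987 x [0.55530315 0.6369167 ] y [-0.12892578 -0.03125667]
row [-0.013 -0.002 -0.001] [ 0.    -0.002  0.001] rows>= 0.0 t 12.975 q [ 0.87  0.88 -0.71  1.5  -0.49  1.3   0.5 ] F [ 0.5 -0.4 -7.5]
```

```bash
python3 -c "
from h import *
go([.5965,-.092,.116],60);go([.5965,-.092,.106],60)"
```

```text
row [-0.655  0.03   0.327] [ 0.    -0.002  0.001] rows>= 2.3 t 12.975 q [ 0.87  0.88 -0.71  1.5  -0.49  1.3   0.5 ] F [ 0.5 -0.4 -7.5]
row [-0.699  0.029  0.352] [ 0.    -0.002  0.001] rows>= 2.5 t 12.975 q [ 0.87  0.88 -0.71  1.5  -0.49  1.3   0.5 ] F [ 0.5 -0.4 -7.5]
```

```bash
python3 -m inch '[[-0.03,0.03,-0.02,0,0,0,0],[-0.2,0.03,0.07,0,0,0,0],[-0.35,0.03,0.15,0,0,0,0],[-0.48,0.03,0.23,0,0,0,0],[-0.57,0.03,0.28,0,0,0,0],[-0.62,0.03,0.31,0,0,0,0],[-0.65,0.03,0.325,0,0,0,0],[-0.65,0.03,0.325,0,0,0,0],[-0.65,0.03,0.325,0,0,0,0],[-0.65,0.03,0.325,0,0,0,0]]'; python3 -c "
from m import *
tube(.10,.2); go([.5965,-.092,.106],60)"
```

```text
clock: 14.22
position: [0.5965, -0.0922, 0.1169]
tool_rot: [3.14, -1.052, 1.571]
force: [0.3, -0.1, -6.7]
grip_width: 0.0382
finger_force: 112.6
top cap 303 (array([595.4, -74.7]), array([58.1, 39.6]), 89.5) [ 0.5954 -0.0738  0.1593] slopes deg [0.2 0.4]
side cap 187 (array([594.2, -68.8]), array([39. , 58.4]), 0.1) [ 0.5945 -0.0711  0.1573] slopes deg [-0.1 -0.1]
lowest 0.1000286129920518 x [0.55151695 0.63801222] y [-0.12840281 -0.04027518]
row [-0.046  0.     0.027] [ 0.001 -0.003 -0.   ] rows>= 0.2 t 14.325 q [ 0.84  1.08 -0.66  1.48 -0.42  1.17  0.62] F [ 0.  -0.9 -6.8]
```

```bash
python3 -m inch '[[-0.01,0,0.006,0,0,0,0],[-0.02,0,0.012,0,0,0,0],[-0.03,0,0.017,0,0,0,0],[-0.035,0,0.02,0,0,0,0],[-0.035,0,0.02,0,0,0,0],[-0.035,0,0.02,0,0,0,0]]'
```

```text
clock: 15.08
position: [0.5963, -0.0921, 0.1087]
tool_rot: [3.141, -1.053, 1.57]
force: [-1.9, -3.2, 3.4]
grip_width: 0.0386
finger_force: 113.1
```

```bash
python3 -m inch '[[-0.004,0,0.002,0,0,0,0],[-0.004,0,0.002,0,0,0,0],[-0.004,0,0.002,0,0,0,0]]'
```

```text
clock: 15.45
position: [0.5964, -0.0921, 0.1087]
tool_rot: [3.141, -1.054, 1.571]
force: [-5.7, -6.6, 12.9]
grip_width: 0.0383
finger_force: 114.5
```

Contact with the floor. Release and withdraw along the tool axis.

```bash
python3 -m inch '[[0,0,0,0,0,0,0.7],[0,0,0,0,0,0,0.8],[0,0,0,0,0,0,0.9],[0,0,0,0,0,0,1],[0,0,0,0,0,0,1],[0,0,0,0,0,0,1],[0,0,-0.08,0,0,0,1],[0,0,-0.2,0,0,0,1],[0,0,-0.4,0,0,0,1],[0,0,-0.65,0,0,0,1],[0,0,-0.9,0,0,0,1],[0,0,-0.9,0,0,0,1],[0,0,-0.9,0,0,0,1]]'; python3 -c "
from m import *
tube(.10,.2)
f=cam('side');cv2.imwrite('pics/s4c.png',cv2.resize(f['img'][60:240,250:450],None,fx=3,fy=3)[...,::-1])
go([.478,-.08,.25])"
```

```text
clock: 17.08
position: [0.5959, -0.2487, 0.1968]
tool_rot: [-3.141, -1.052, 1.569]
force: [1.1, 1.1, 0.4]
grip_width: 0.0854
finger_force: 0.0
top cap 277 (array([594.7, -73.6]), array([39.4, 58.6]), 0.0) [ 0.5944 -0.0729  0.1513] slopes deg [-0.7  0.3]
side cap 191 (array([595.5, -70.9]), array([38.6, 62.3]), 0.3) [ 0.5951 -0.0706  0.1491] slopes deg [0.3 0.7]
lowest 0.10008553632650273 x [0.57552169 0.61519617] y [-0.10060095 -0.03988715]
row [ 0.647 -0.59   0.596] [-0.   -0.67 -0.  ] rows>= 5.6 t 17.225 q [ 0.93  1.08 -0.61  1.17 -0.38  1.55  0.57] F [-0.5  0.2 -0.6]
```

View pics/s4c.png

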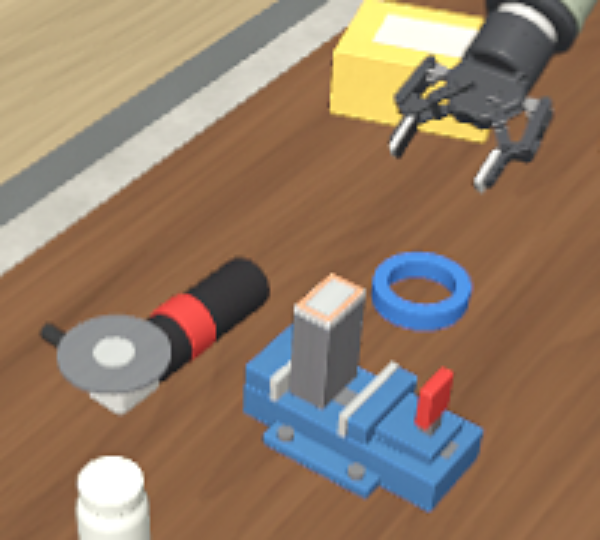

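```bash
python3 -c "
from h import *
go([.478,-.22,.28])"
```

```text
row [ 0.431 -0.59  -0.086] [-0.   -0.67 -0.  ] rows>= 5.6 t 17.225 q [ 0.93  1.08 -0.61  1.17 -0.38  1.55  0.57] F [-0.5  0.2 -0.6]
```

```bash
python3 -m inch '[[0.15,-0.2,-0.08,0,-0.1,0,1],[0.3,-0.4,-0.08,0,-0.2,0,1],[0.43,-0.59,-0.08,0,-0.3,0,1],[0.43,-0.59,-0.08,0,-0.4,0,1],[0.43,-0.59,-0.08,0,-0.5,0,1],[0.43,-0.59,-0.08,0,-0.6,0,1],[0.43,-0.59,-0.08,0,-0.67,0,1],[0.43,-0.59,-0.08,0,-0.67,0,1],[0.43,-0.59,-0.08,0,-0.67,0,1]]'; python3 -c "
from h import *
go([.478,-.072,.23]);go([.478,-.072,.098])"
```

```text
clock: 18.35
position: [0.4779, -0.2197, 0.279]
tool_rot: [-3.141, -0.002, 1.569]
force: [-0.1, -0.0, 0.3]
grip_width: 0.0853
finger_force: 0.0
row [ 0.738 -0.001  0.247] [-0.    -0.001 -0.001] rows>= 2.5 t 18.35 q [ 0.66  0.36 -0.45  1.81  0.18  1.02  0.15] F [-0.1 -0.   0.3]
row [ 0.737 -0.     0.907] [-0.    -0.001 -0.001] rows>= 3.7 t 18.35 q [ 0.66  0.36 -0.45  1.81  0.18  1.02  0.15] F [-0.1 -0.   0.3]
```

```bash
python3 -m inch '[[0.3,0,0.05,0,0,0,1],[0.55,0,0.1,0,0,0,1],[0.74,0,0.2,0,0,0,1],[0.74,0,0.25,0,0,0,1],[0.74,0,0.5,0,0,0,1],[0.74,0,0.7,0,0,0,1],[0.74,0,0.85,0,0,0,1],[0.74,0,0.9,0,0,0,1],[0.74,0,0.9,0,0,0,1],[0.74,0,0.9,0,0,0,0],[0.74,0,0.9,0,0,0,0],[0.74,0,0.9,0,0,0,0],[0.74,0,0.9,0,0,0,0],[0.74,0,0.9,0,0,0,0],[0.74,0,0.9,0,0,0,0],[0.74,0,0.9,0,0,0,0]]' 110;python3 -c "
from h import *
go([.508,-.072,.098])"
```

```text
clock: 20.35
position: [0.4795, -0.0716, 0.0999]
tool_rot: [3.139, 0.0, 1.57]
force: [4.1, -1.0, 6.4]
grip_width: 0.012
finger_force: 107.9
row [-0.002  0.143  0.01 ] [ 0.002  0.    -0.001] rows>= 0.5 t 20.35 q [ 0.33  0.56 -0.4   2.07  0.39  0.58 -0.34] F [ 4.1 -1.   6.4]
```

```bash
python3 -m inch '[[0,0.015,0,0,0,0,0],[0,0.03,0,0,0,0,0],[0,0.045,0,0,0,0,0],[0,0.06,0,0,0,0,0],[0,0.075,0,0,0,0,0],[0,0.09,0,0,0,0,0],[0,0.1,0,0,0,0,0],[0,0.11,0,0,0,0,0],[0,0.115,0,0,0,0,0],[0,0.12,0,0,0,0,0],[0,0.125,0,0,0,0,0],[0,0.13,0,0,0,0,0],[0,0.135,0,0,0,0,0],[0,0.135,0,0,0,0,0],[0,0.135,0,0,0,0,0]]'
```

```text
clock: 22.22
position: [0.5055, -0.0716, 0.0999]
tool_rot: [3.141, 0.0, 1.57]
force: [-2.8, 0.8, 13.8]
grip_width: 0.0123
finger_force: 109.0
```

```bash
python3 -m inch '[[0,0.004,0,0,0,0,0],[0,0.008,0,0,0,0,0],[0,0.012,0,0,0,0,0],[0,0.012,0,0,0,0,0]]'
```

```text
clock: 22.72
position: [0.5075, -0.0715, 0.0999]
tool_rot: [-3.141, 0.0, 1.57]
force: [-6.8, 1.0, 18.5]
grip_width: 0.0125
finger_force: 109.6
```

```bash
python3 -m inch '[[0,0.004,0,0,0,0,0],[0,0.008,0,0,0,0,0],[0,0.008,0,0,0,0,0]]'
```

```text
clock: 23.1
position: [0.509, -0.0716, 0.0998]
tool_rot: [-3.141, 0.0, 1.57]
force: [-7.0, 1.2, 17.4]
grip_width: 0.0126
finger_force: 109.6
```

```bash
python3 -m inch '[[0,0.004,0,0,0,0,0],[0,0.008,0,0,0,0,0],[0,0.008,0,0,0,0,0]]'
```

```text
clock: 23.48
position: [0.5096, -0.0716, 0.0998]
tool_rot: [-3.139, 0.001, 1.57]
force: [-15.4, 1.8, 25.1]
grip_width: 0.0123
finger_force: 110.9
```

```bash
python3 -m inch '[[0,0.004,0,0,0,0,0],[0,0.008,0,0,0,0,0],[0,0.008,0,0,0,0,0]]'
```

```text
clock: 23.85
position: [0.5096, -0.0716, 0.0998]
tool_rot: [-3.136, 0.001, 1.57]
force: [-27.1, 2.1, 38.5]
grip_width: 0.0125
finger_force: 112.7
```

```bash
python3 -m inch '[[0,0.005,-0.003,0,0,0,0],[0,0.01,-0.006,0,0,0,0],[0,0.015,-0.008,0,0,0,0],[0,0.015,-0.008,0,0,0,0]]'; python3 -c "
from m import *
tube(.11,.2)"
```

```text
clock: 24.35
position: [0.5097, -0.0716, 0.0999]
tool_rot: [-3.13, 0.001, 1.57]
force: [-38.0, 4.5, 23.6]
grip_width: 0.0127
finger_force: 110.6
top cap 122 (array([604.4, -73.9]), array([24.2, 59.2]), 1.4) [ 0.6092 -0.0705  0.1519] slopes deg [2.4 0.8]
lowest 0.11053427397071869 x [0.55083837 0.61743634] y [-0.09768978 -0.04064544]
```

```bash
python3 -m inch '[[0,0.007,0,0,0,0,0],[0,0.015,0,0,0,0,0],[0,0.015,0,0,0,0,0],[0,0.015,0,0,0,0,0]]'; python3 -m inch '[[0,-0.01,-0.005,0,0,0,0],[0,-0.02,-0.01,0,0,0,0],[0,-0.03,-0.01,0,0,0,0],[0,-0.03,-0.01,0,0,0,0]]'
```

```text
clock: 24.95
position: [0.5098, -0.0716, 0.0999]
tool_rot: [-3.124, 0.002, 1.57]
force: [-62.1, 5.2, 46.2]
grip_width: 0.0127
finger_force: 113.8
clock: 25.45
position: [0.5094, -0.0716, 0.1002]
tool_rot: [-3.135, -0.001, 1.57]
force: [-1.8, 1.4, -45.3]
grip_width: 0.0121
finger_force: 108.9
```

```bash
python3 -m inch '[[0,0,0.009,0,0,0,0],[0,0,0.009,0,0,0,0]]'; python3 -m inch '[[0,0,0,0,0,0,0.15],[0,0,0,0,0,0,0.3],[0,0,0,0,0,0,0.6],[0,0,0,0,0,0,0.6],[0,0,0,0,0,0,0.6],[0,0,-0.1,0,0,0,0.6],[0,0,-0.3,0,0,0,0.6],[0,0,-0.55,0,0,0,0.6],[0,-0.3,-0.8,0,0,0,0.6],[0,-0.5,-0.8,0,0,0,0.6],[0.1,-0.5,-0.8,0,0,0,0.6],[0.1,-0.5,-0.8,0,0,0,0.6]]'; python3 -c "
from m import *
tube(.11,.2)
f=cam('top');C=cloud(f);m=masks(f);print(rect(C[m['red']&(C[...,2]>.108)&(C[...,2]<.125)&(C[...,0]<.54)&(C[...,0]>.46)]))
f=cam('side');cv2.imwrite('pics/s5c.png',cv2.resize(f['img'][60:240,250:450],None,fx=3,fy=3)[...,::-1])"
```

```text
clock: 25.7
position: [0.5096, -0.0716, 0.1]
tool_rot: [-3.135, 0.0, 1.57]
force: [-13.4, 1.7, -3.8]
grip_width: 0.0123
finger_force: 115.3
clock: 27.2
position: [0.4126, -0.0509, 0.2616]
tool_rot: [3.14, 0.0, 1.571]
force: [-1.0, -0.0, 0.4]
grip_width: 0.0514
finger_force: 0.0
top cap 227 (array([597.7, -73.6]), array([37.1, 59.1]), 0.6) [ 0.5988 -0.0784  0.152 ] slopes deg [-0.1 -0.3]
side cap 192 (array([598.1, -70.2]), array([60.5, 39.2]), 89.1) [ 0.5981 -0.0686  0.1494] slopes deg [-0.5  0.1]
lowest 0.1100281809894287 x [0.57799235 0.61754228] y [-0.09925474 -0.04029969]
(array([507.5, -73.2]), array([13.1, 37.9]), 0.2)
```

View pics/s5c.png

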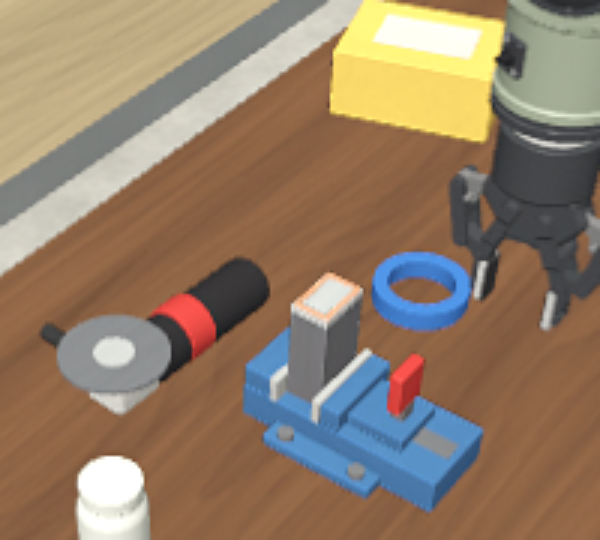

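The tube stands clamped with its weld up at crop (330,295), the jaw shut against it and the gripper clear. The tape, grinder and jar have not moved.

```bash
python3 -c "
from h import *
print(bot.job_done())"
```

```text
the job is handed in; nothing more can be done
None
```

The job is handed in: the tube stands on its open end with the weld facing up, the jaw is pushed shut on it (about 60 N) and released, and the tape, jar and grinder were not touched; the robot's clock read about 27 s of the 67 s.

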